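Fit the knob on the keyed shaft of a bench supply and set it to the green dot

TASK

The black control knob has come off the grey bench supply. Put it back on the D-shaped shaft, pressing lightly and turning it slowly until you feel it drop on, then push it fully home without forcing the shaft round while the knob is only half on. Once it is home, turn it until its white pointer points at the green dot on the dial and let go; press no harder than about 20 N and leave the other things on the bench where they are.

Things in the scene. Friction and masses are not known exactly. Their poses are not given: they have to be found in the camera images.
- knob_centre (a point): centre, half-way up, of the loose black control knob, 40 mm across its flats, 36 mm tall, 60 g, standing upright on the bench, bore down. Twelve flat grip facets, 10.7 mm wide, face every 30 degrees round it; the first faces the knob's +x axis, where a white pointer line runs down the side and along the top. z is up along the bore.
- knob: the same knob, origin at the centre of its underside, same axes. The bore in its underside is D-shaped, 20 mm deep, 17.4 mm in diameter, with its flat 2.7 mm from the axis on the pointer (+x) side: the knob goes onto the shaft only with the pointer over the shaft's flat, to within about 6 degrees.
- knob_pointer (a point): a point in the knob 18 mm from its axis towards the pointer line (knob's +x), half-way up the knob.
- supply: grey bench supply, fixed to the bench, 130 x 130 mm and 63 mm high to its round dial plate (104 mm across); origin at the centre of its underside, below the shaft. z is up along the shaft; x and y run along its sides, y towards the green dot.
- shaft_seat (a point): centre of the top of the steel bush (25 mm across, 67 mm above the bench) from which the shaft rises. The knob's underside rests on it when home, so the knob's centre is then 18 mm above this point. Same axes as the supply.
- shaft_tip (a point): where the top of the brass D-shaft is at rest: 16 mm above the bush. Shaft 16 mm in diameter, flat 2 mm from the axis, round side chamfered 1 mm. Sprung: it gives at most 5 mm downwards, 2 N rising to 6 N, then is solid; it springs up into the bore when the flats match. It turns stiffly (0.2 N m, 2.6 rad either way from the supply's +x): a lightly pressed knob slips on its tip.
- green_dot (a point): the green dot, 8 mm across, on the dial plate 43.5 mm from the shaft's axis along the supply's +y: the pointer must end up towards it, the knob's +x along the supply's +y. The shaft's angle is not measured: at the start its flat faces somewhere from 26 degrees clockwise (from above) to 63 degrees counter-clockwise of the supply's +x.
- solder_reel: reel of solder, 62 mm across and 55 mm tall, loose, to be left alone; origin at the centre of its underside.
- tape_red: roll of red tape, 56 mm across and 18 mm tall, loose, to be left alone; origin at the centre of its underside.
- capacitor: brown can capacitor standing on end, 25 mm across and 36 mm tall, loose, to be left alone; origin at the centre of its underside.
There are look-alikes about, which are no part of the job. Several things look just like the knob: the one meant starts farthest from the robot's base.

How it is judged:
By the outcome, as a careful person would: the job done as asked, in the order asked, and still so for the second after the job is handed in, with the robot touching nothing.
It also fails if it takes over 64 s, if anything falls off the work surface, if the arm or the gripper's body presses on something with over 40 N, if the wrist force passes 120 N, or if a joint passes its speed limit or range.

ROBOT

A 6-joint arm with a two-finger parallel gripper is mounted at the origin on a cart in front of the work surface, level with it; the furniture and walls round the work are solid. World frame = base frame: x ahead of the robot, y to its left, z up, the work surface at z = 0. Lengths are in m, angles in rad, forces in N, time in s.
With the tool pointing down it reaches from about 0.2 to 0.875 m from the base axis. Payload 3.4 kg.
Tool frame: the origin (TCP) lies on the centre line of the jaws, within the pads' length; the fingertips stand 11 mm ahead of it and the grasp point (between the pads) lies 8 mm behind it; x points along the fingers, y is the direction in which the jaws open and shut, and the axes are right-handed (so a half turn about x gives the same grasp; the last joint's range is limited). The gripper opens to 94 mm and grips with 3 to 60 N. Pads are 16 mm wide; open, the fingers measure 119 mm over their backs; the gripper's body (75 mm by 177 mm) begins 78 mm behind the grasp point.
Start: joints at [1.139, 0.276, 1.505, -0, 1.361, -0.121], TCP at [0.176, 0.547, 0.216] pointing down, gripper open.
Joint ranges: [-2.89, 2.89], [-0.75, 2.08], [0.22, 2.7], [-1.18, 4.32], [0.11, 2.71], [-2.7, 2.7]. Speed limits (rad/s): [2.57, 2.57, 3.14, 3.14, 3.14, 3.14].

INTERFACE

Orientations are given as a rotation vector (axis times angle).
In Python, from rig import r, jaws, kinematics, get_image, calibration, job, boxes_of, place_of, status gives the robot as it stands. Calls block until the motion is done:
- r.move_to(position, orientation): joint-space move of the TCP to a pose.
- r.servo_line(position, attitude=None, feed=0.15): straight line of the TCP; attitude=None keeps the orientation; feed is the mean speed in m/s.
- r.move_joints(angles): joint-space move.
- jaws.grip(opening): opening from 0.0 (shut) to 1.0 (fully open); the grip force is fixed at half the most; returns when the fingers have stopped.
- r.dwell(seconds).
- kinematics.solve_ik(position, orientation): joint angles nearest the present ones, or None.
- get_image(name): name is "scene" or "top" or "wrist"; returns (picture, depth): 400x640x3 uint8, red, green, blue; 400x640 float32, m along the optical axis (not along the pixel's ray), 0 where there is no reading.
- calibration(name): a dict with "intrinsics" (3x3 intrinsics, pixels), "pose" (4x4, takes a point from camera to world coordinates). Camera axes: x right, y down, z forward; pixel columns grow to the right and rows downward; lengths in m; the calibration is good to about 2 mm. A picture is of the moment at which its call begins: read the wrist's pose just before it. calibration takes no time and is no camera call; for the wrist camera it gives the pose at the moment of the call.
A pose or a line that the arm cannot do raises r.MotionError and nothing moves.
- job.close_job(): hands the job in, once; it reports no verdict.
Trained networks look in the newest picture that a camera, given by its name, has taken for a name from the list of things; names that differ only in an ending like _2 or _b are one class to them, and where a whole thing is asked for, a point or a joint stands for the part that bears it (a point fixed in the world has none). Each returns a list of dicts, best first, with "conf" (0 to 1); they miss things now and then, are a little off and sometimes report something else, mostly with a low value. They report only what shows in the picture. A call takes as long as a camera call. They do not tell look-alikes from the thing itself.
- boxes_of(query, camera): "extent" ([centre column, centre row, width, height] in pixels, round what is visible of it).
- place_of(query, camera): "at" ([column, row] in pixels: a listed point, or the origin of a listed thing).
Readings, each from a call of its own:
- status.current_clock(): time.
- status.current_q(): joint angles.
- status.current_qd(): joint speeds.
- status.current_effort(): joint torques, N m.
- status.current_tool_pos(): TCP position.
- status.current_tcp_rot(): TCP orientation.
- status.current_ft_force(): force on the tool from outside, world axes, zero at the start.
- status.current_torque(): the same for the moment, N m.
- status.current_gripper_width(): opening from 0.0 (shut) to 1.0 (fully open).
Only numpy, scipy, OpenCV 4.12 (cv2) and the standard library are available. Lean on these libraries where they do the work, as an engineer would, in place of code of your own. Each camera call takes 0.05 s, during which the arm holds its last target.

## Working session

There is one attempt and no reset: what is moved stays moved. The work goes in short steps, each a Python script; the robot and the scene stay as the last script left them, time stands still between calls to the robot, and variables do not carry over. Pictures are saved under pics/ and viewed, and the job is handed in when it is done.

```bash
ls; mkdir -p pics; cat > h.py <<'E'
import numpy as np, cv2
from rig import r, jaws, kinematics, get_image, calibration, job, boxes_of, place_of, status
def save(n,img): cv2.imwrite('pics/'+n+'.png',cv2.cvtColor(img,cv2.COLOR_RGB2BGR))
def ray(cal,uv):
    K=np.array(cal['intrinsics']);T=np.array(cal['pose'])
    d=np.linalg.inv(K)@[uv[0],uv[1],1.0]
    return T[:3,3],T[:3,:3]@d
def atz(cal,uv,z):
    o,d=ray(cal,uv); return o+d*(z-o[2])/d[2]
def proj(cal,p):
    K=np.array(cal['intrinsics']);T=np.array(cal['pose'])
    c=T[:3,:3].T@(np.array(p)-T[:3,3]); c=K@c; return c[:2]/c[2]
E
python3 - <<'E'
from h import *
for c in ['scene','top']:
    im,d=get_image(c); save(c+'0',im); np.save(c+'0.npy',d)
    cal=calibration(c); print(c,np.round(cal['pose'],3).tolist(),np.round(cal['intrinsics'],1).tolist())
    for q in ['knob_centre','knob_pointer','shaft_seat','shaft_tip','green_dot','supply','solder_reel','tape_red','capacitor']:
        print(q,[(np.round(x['at'],1).tolist(),round(x['conf'],2)) for x in place_of(q,c)][:6])
print(status.current_clock(), status.current_tcp_rot())
E
```

```text
pics
scene [[0.804, -0.357, 0.475, 0.092], [-0.594, -0.506, 0.625, -0.516], [0.017, -0.785, -0.619, 0.699], [0.0, 0.0, 0.0, 1.0]] [[392.9, 0.0, 318.2], [0.0, 392.9, 198.1], [0.0, 0.0, 1.0]]
knob_centre [([359.1, 269.6], 0.81), ([313.8, 266.7], 0.67), ([339.3, 295.3], 0.6)]
knob_pointer [([306.8, 270.3], 0.88), ([369.4, 273.0], 0.82), ([334.3, 300.8], 0.64)]
shaft_seat [([295.8, 169.8], 0.83)]
shaft_tip [([294.1, 166.1], 0.69)]
green_dot [([299.0, 168.8], 0.69), ([290.8, 165.0], 0.59)]
supply [([296.1, 168.0], 0.46)]
solder_reel [([383.3, 223.8], 0.72)]
tape_red [([447.4, 293.7], 0.77)]
capacitor [([358.6, 269.1], 0.7), ([248.8, 166.6], 0.39)]
top [[0.028, -0.989, 0.144, 0.446], [-1.0, -0.028, 0.003, 0.097], [0.001, -0.144, -0.99, 1.073], [0.0, 0.0, 0.0, 1.0]] [[400.4, 0.0, 316.0], [0.0, 400.4, 204.2], [0.0, 0.0, 1.0]]
knob_centre [([364.5, 258.3], 0.78), ([399.3, 262.5], 0.66), ([388.2, 233.1], 0.61)]
knob_pointer [([396.0, 225.2], 0.63), ([401.1, 268.4], 0.58), ([364.3, 268.3], 0.52)]
shaft_seat [([256.8, 199.1], 0.84)]
shaft_tip [([256.9, 196.5], 0.69), ([255.1, 199.6], 0.32)]
green_dot [([240.9, 197.8], 0.75), ([390.0, 231.5], 0.18)]
supply [([260.1, 204.3], 0.68)]
solder_reel [([351.5, 166.2], 0.9)]
tape_red [([445.8, 188.3], 0.6)]
capacitor []
1.0 [ 0.2440697   1.557007   -0.24380404]
```

```bash
python3 - <<'E'
from h import *
for c,b in [('scene',(230,120,480,330)),('top',(200,130,480,300))]:
    im=cv2.imread(f'pics/{c}0.png'); cr=im[b[1]:b[3],b[0]:b[2]]
    s=3 if c=='scene' else 2.8
    s=min(800/cr.shape[1],600/cr.shape[0]); print(s)
    cv2.imwrite(f'pics/{c}0c.png',cv2.resize(cr,None,fx=s,fy=s,interpolation=cv2.INTER_CUBIC))
E
```

```text
2.857142857142857
2.857142857142857
```

View pics/top0.png

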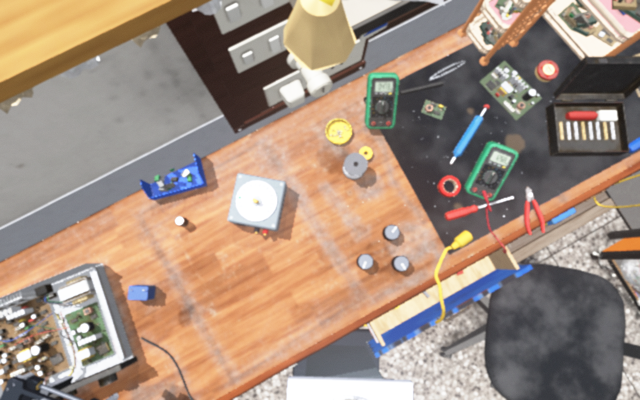

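View pics/scene0.png

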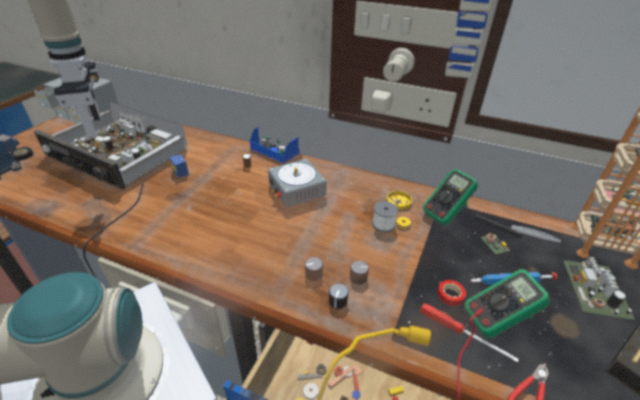

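```bash
sleep 1
```

```text
(no output)
```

View pics/top0c.png

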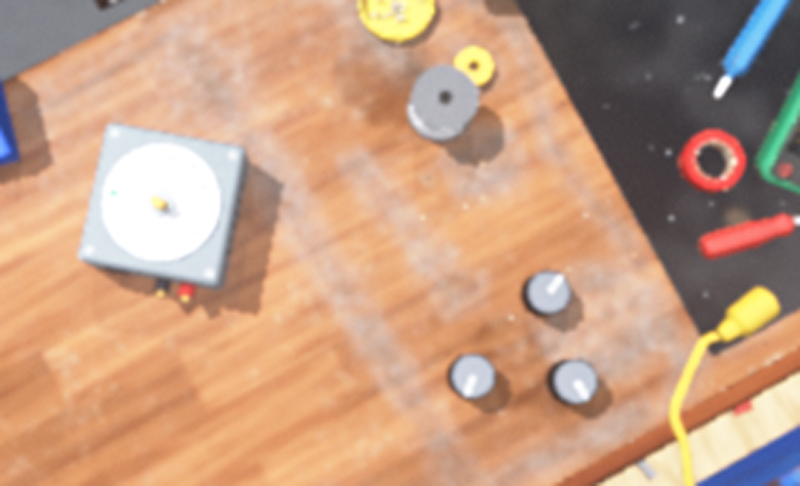

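View pics/scene0c.png

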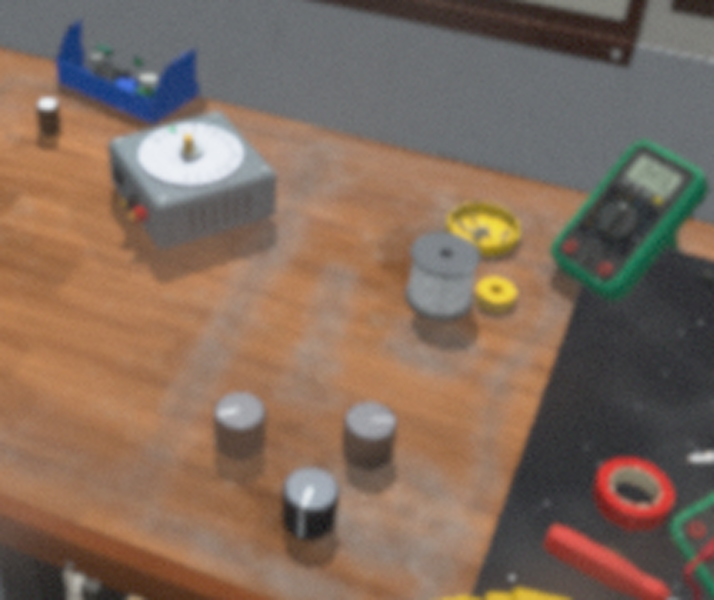

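```bash
python3 - <<'E'
from h import *
ct=calibration('top'); cs=calibration('scene')
for n,u in [('A',(364.5,258.3)),('B',(399.3,262.5)),('C',(388.2,233.1)),('Cvis',(391.5,233))]:
    p=atz(ct,u,.018); print(n,p.round(4),np.hypot(p[0],p[1]).round(3),proj(cs,p).round(1))
for u in [(313.8,266.7),(359.1,269.6),(339.3,295.3)]:
    p=atz(cs,u,.018); print('scene',p.round(4),np.hypot(p[0],p[1]).round(3))
print('seat',atz(ct,(256.8,199.1),.067),atz(cs,(295.8,169.8),.067))
print('tip',atz(ct,(256.9,196.5),.083),atz(cs,(294.1,166.1),.083))
print('dot',atz(ct,(239.8,197.4),.063),atz(cs,(290.8,165),.063))
print('sup',atz(ct,(260.1,204.3),0),atz(cs,(296.1,168),0))
print('reel',atz(ct,(351.5,166.2),0),'tape',atz(ct,(445.8,188.3),0))
E
```

```text
A [ 0.4598 -0.0309  0.018 ] 0.461 [316.3 267.1]
B [ 0.4515 -0.1217  0.018 ] 0.468 [338.3 295. ]
C [ 0.5274 -0.0926  0.018 ] 0.535 [356.3 270.7]
Cvis [ 0.5279 -0.1013  0.018 ] 0.537 [359. 273.]
scene [ 0.4558 -0.0265  0.018 ] 0.457
scene [ 0.5347 -0.0938  0.018 ] 0.543
scene [ 0.4527 -0.1235  0.018 ] 0.469
seat [0.60058347 0.25042998 0.067     ] [0.60262033 0.26412091 0.067     ]
tip [0.60471421 0.24806172 0.083     ] [0.59612193 0.26251053 0.083     ]
dot [0.60435601 0.29464817 0.063     ] [0.60780072 0.29810122 0.063     ]
sup [0.59690961 0.25103243 0.        ] [0.66315634 0.35464917 0.        ]
reel [0.7096205  0.00535462 0.        ] tape [ 0.65527063 -0.25240674  0.        ]
```

Three knob look-alikes (scene px): A (314,267), B (339,295) and C (359,270). Their ranges from the base are 0.46, 0.47 and 0.54 m, so C, which is farthest, is the one meant. Before fetching it, I'll look at the shaft with the wrist camera, since the shaft is on the way.

```bash
cat >> h.py <<'E'
from scipy.spatial.transform import Rotation as R
def down(deg):
    a=np.radians(deg); c,s=np.cos(a),np.sin(a)
    M=np.array([[0,c,s],[0,s,-c],[-1,0,0]],float)
    return R.from_matrix(M).as_rotvec()
def tool_yaw():
    M=R.from_rotvec(status.current_tcp_rot()).as_matrix(); return np.degrees(np.arctan2(M[1,1],M[0,1]))
E
python3 - <<'E'
from h import *
M=R.from_rotvec(status.current_tcp_rot()).as_matrix(); p=status.current_tool_pos()
c=calibration('wrist'); T=np.array(c['pose'])
print('cam in tool',(M.T@T[:3,:3]).round(3).tolist(),(M.T@(T[:3,3]-p)).round(4),np.round(c['intrinsics'],1).tolist(),tool_yaw())
for P in [(0.6,0.25,.25),(0.528,-.095,.1)]:
  for a in range(-180,180,30):
    q=kinematics.solve_ik(np.array(P),down(a)); print(P,a,None if q is None else np.round(q,2).tolist())
E
```

```text
cam in tool [[-0.0, -0.25, 0.968], [1.0, 0.001, 0.0], [-0.001, 0.968, 0.25]] [-0.1677  0.0014 -0.0719] [[291.5, 0.0, 322.6], [0.0, 291.5, 206.6], [0.0, 0.0, 1.0]] 72.19156768765897
(0.6, 0.25, 0.25) -180 None
(0.6, 0.25, 0.25) -150 None
(0.6, 0.25, 0.25) -120 [0.29, 0.38, 1.27, 0.0, 1.49, 2.38]
(0.6, 0.25, 0.25) -90 [0.29, 0.38, 1.27, -0.0, 1.49, 1.86]
(0.6, 0.25, 0.25) -60 [0.29, 0.38, 1.27, -0.0, 1.49, 1.34]
(0.6, 0.25, 0.25) -30 [0.29, 0.38, 1.27, 0.0, 1.49, 0.81]
(0.6, 0.25, 0.25) 0 [0.29, 0.38, 1.27, -0.0, 1.49, 0.29]
(0.6, 0.25, 0.25) 30 [0.29, 0.38, 1.27, 0.0, 1.49, -0.24]
(0.6, 0.25, 0.25) 60 [0.29, 0.38, 1.27, -0.0, 1.49, -0.76]
(0.6, 0.25, 0.25) 90 [0.29, 0.38, 1.27, -0.0, 1.49, -1.28]
(0.6, 0.25, 0.25) 120 [0.29, 0.38, 1.27, -0.0, 1.49, -1.81]
(0.6, 0.25, 0.25) 150 [0.29, 0.38, 1.27, -0.0, 1.49, -2.33]
(0.528, -0.095, 0.1) -180 None
(0.528, -0.095, 0.1) -150 [-0.31, 0.31, 1.77, -0.0, 1.06, 2.31]
(0.528, -0.095, 0.1) -120 [-0.31, 0.31, 1.77, 0.0, 1.06, 1.79]
(0.528, -0.095, 0.1) -90 [-0.31, 0.31, 1.77, -0.0, 1.06, 1.26]
(0.528, -0.095, 0.1) -60 [-0.31, 0.31, 1.77, -0.0, 1.06, 0.74]
(0.528, -0.095, 0.1) -30 [-0.31, 0.31, 1.77, 0.0, 1.06, 0.22]
(0.528, -0.095, 0.1) 0 [-0.31, 0.31, 1.77, -0.0, 1.06, -0.31]
(0.528, -0.095, 0.1) 30 [-0.31, 0.31, 1.77, 0.0, 1.06, -0.83]
(0.528, -0.095, 0.1) 60 [-0.31, 0.31, 1.77, -0.0, 1.06, -1.35]
(0.528, -0.095, 0.1) 90 [-0.31, 0.31, 1.77, 0.0, 1.06, -1.88]
(0.528, -0.095, 0.1) 120 [-0.31, 0.31, 1.77, -0.0, 1.06, -2.4]
(0.528, -0.095, 0.1) 150 None
```

```bash
python3 - <<'E'
from h import *
import pickle
P=np.array([0.602,0.252,0.15]); out=[]
for i,a in enumerate([90,-90]):
    r.move_to(P,down(a))
    cal=calibration('wrist'); im,d=get_image('wrist'); 
    print(a,status.current_tool_pos(),tool_yaw(),status.current_clock())
    save(f'w{i}',im); rec=dict(cal=cal,im=im,d=d,pos=status.current_tool_pos(),yaw=tool_yaw()); 
    for q,z in [('shaft_seat',.067),('shaft_tip',.083),('green_dot',.063),('supply',0)]:
        for x in place_of(q,'wrist')[:2]: print(q,np.round(x['at'],1),round(x['conf'],2),atz(cal,x['at'],z).round(4))
    pickle.dump(rec,open(f'w{i}.pkl','wb'))
    s=4; c=proj(cal,(.602,.252,.075)); x0=int(c[0]-90);y0=int(max(0,c[1]-70)); cr=im[y0:y0+140,x0:x0+180]; print('crop',x0,y0,cr.shape)
    save(f'w{i}c',cv2.resize(cr,None,fx=s,fy=s,interpolation=cv2.INTER_CUBIC))
E
```

```text
90 [0.60147573 0.25308498 0.15030244] 90.07521378374727 2.9417
shaft_seat [323.1 211.4] 0.96 [0.5993 0.2547 0.067 ]
shaft_tip [324.2 218.7] 0.91 [0.6013 0.2556 0.083 ]
green_dot [367. 216.] 0.87 [0.6047 0.2947 0.063 ]
supply [323.9 192.6] 0.63 [0.5961 0.2557 0.    ]
crop 230 146 (140, 180, 3)
-90 [0.60198489 0.25199697 0.14999573] -89.99115395493158 5.8417
shaft_seat [320.2 217.2] 0.76 [0.601  0.2552 0.067 ]
shaft_tip [319.1 226.1] 0.77 [0.5979 0.256  0.083 ]
green_dot [273.8 209.8] 0.55 [0.6067 0.2972 0.063 ]
supply [318.8 199.4] 0.58 [0.6018 0.2573 0.    ]
crop 233 148 (140, 180, 3)
```

View pics/w0c.png

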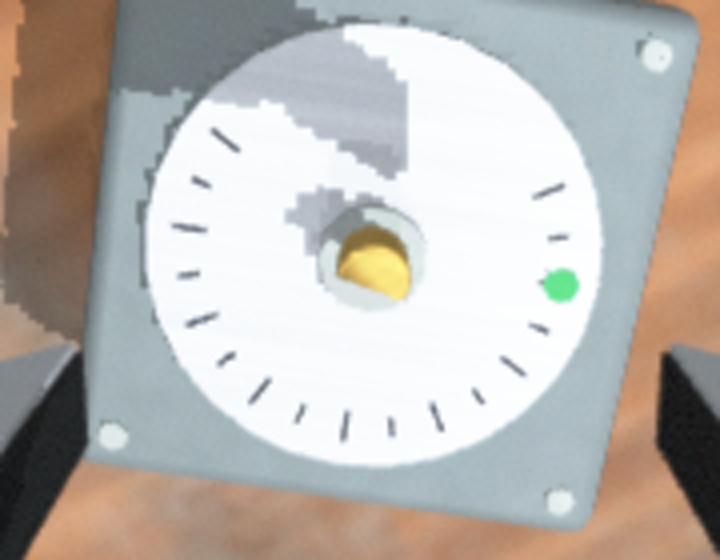

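View pics/w1c.png

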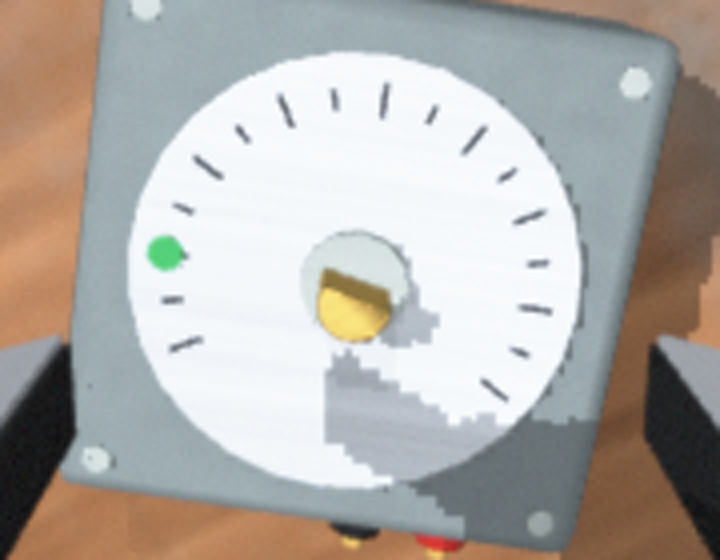

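```bash
cat > m.py <<'E'
from h import *
import pickle
from scipy.optimize import least_squares
for i in (0,1):
    rec=pickle.load(open(f'w{i}.pkl','rb')); cal,im=rec['cal'],rec['im']
    hsv=cv2.cvtColor(im,cv2.COLOR_RGB2HSV)
    c0=proj(cal,(.602,.252,.063)).astype(int); 
    def sub(m):
        yy,xx=np.nonzero(m); return np.c_[xx,yy]
    roi=np.zeros(im.shape[:2],bool); roi[c0[1]-70:c0[1]+70,c0[0]-90:c0[0]+90]=True
    g=roi&(hsv[...,0]>50)&(hsv[...,0]<80)&(hsv[...,1]>100)&(hsv[...,2]>120)
    dot=atz(cal,sub(g).mean(0),.063)
    # dial rim: radial edge search
    gray=cv2.GaussianBlur(cv2.cvtColor(im,cv2.COLOR_RGB2GRAY),(3,3),0).astype(float)
    pts=[]
    C=np.array([.6005,.254])
    for t in np.radians(np.arange(0,360,4)):
        rr=np.arange(.046,.058,.0004); uv=np.array([proj(cal,(C[0]+x*np.cos(t),C[1]+x*np.sin(t),.063)) for x in rr]).astype(np.float32)
        v=cv2.remap(gray.astype(np.float32),uv[:,0:1],uv[:,1:2],cv2.INTER_LINEAR).ravel()
        dv=-np.diff(v); k=dv.argmax()
        if dv[k]>3: pts.append((C[0]+rr[k]*np.cos(t),C[1]+rr[k]*np.sin(t)))
    pts=np.array(pts)
    f=least_squares(lambda p:np.hypot(pts[:,0]-p[0],pts[:,1]-p[1])-.052,C,loss='soft_l1',f_scale=.0006)
    f2=least_squares(lambda p:np.hypot(pts[:,0]-p[0],pts[:,1]-p[1])-p[2],[*C,.052],loss='soft_l1',f_scale=.0006)
    dc=f.x; v=dot[:2]-dc
    print(i,'dial',dc.round(4),f2.x.round(4),len(pts),'dot',dot.round(4),'dist',np.linalg.norm(v).round(4),'yaw y',np.degrees(np.arctan2(v[1],v[0])).round(2))
    # gold top
    gold=roi&(hsv[...,0]>15)&(hsv[...,0]<32)&(hsv[...,1]>110)&(hsv[...,2]>170)
    n,l,s,cc=cv2.connectedComponentsWithStats(gold.astype(np.uint8)); k=1+s[1:,4].argmax(); gm=l==k
    W=np.array([atz(cal,u,.083)[:2] for u in sub(gm)])
    print('  gold n',s[k],'mean',W.mean(0).round(4))
    # fit D shape by maximizing IoU
    def D(p,n=60):
        a=np.arccos(.002/.008); t=np.linspace(a,2*np.pi-a,n)+p[2]
        return np.c_[p[0]+.008*np.cos(t),p[1]+.008*np.sin(t)]
    b=s[k]; x0,y0=b[0]-6,b[1]-6; w,h=b[2]+12,b[3]+12; S=8
    gmu=cv2.resize(gm[y0:y0+h,x0:x0+w].astype(np.float32),None,fx=S,fy=S,interpolation=cv2.INTER_LINEAR)>.5
    def iou(p):
        poly=np.array([proj(cal,(q[0],q[1],.083)) for q in D(p)])-[x0,y0]
        m=np.zeros(gmu.shape,np.uint8); cv2.fillPoly(m,[np.round((poly+.5)*S).astype(np.int32)],1); m=m>0
        return 1-(m&gmu).sum()/(m|gmu).sum()
    from scipy.optimize import minimize
    best=min((minimize(iou,[*W.mean(0),np.radians(a)],method='Nelder-Mead',options=dict(initial_simplex=[[*W.mean(0),np.radians(a)],[W.mean(0)[0]+.003,W.mean(0)[1],np.radians(a)],[W.mean(0)[0],W.mean(0)[1]+.003,np.radians(a)],[*W.mean(0),np.radians(a+15)]])) for a in (-40,-15,10,40)),key=lambda o:o.fun)
    print('  D fit',best.x[:2].round(4),np.degrees(best.x[2]).round(1),'iou',1-best.fun)
E
python3 m.py
```

```text
0 dial [0.5988 0.2546] [0.5988 0.2546 0.0515] 90 dot [0.6057 0.2973 0.063 ] dist 0.0433 yaw y 80.89
  gold n [315 207  17  13 157] mean [0.5961 0.2554]
  D fit [0.5985 0.2546] -20.5 iou 0.8537354118749467
1 dial [0.5993 0.2545] [0.5993 0.2545 0.0513] 90 dot [0.6057 0.2972 0.063 ] dist 0.0432 yaw y 81.5
  gold n [313 220  17  13 148] mean [0.5974 0.2554]
  D fit [0.5996 0.254 ] -22.2 iou 0.8360771818020889
```

```bash
python3 - <<'E'
from h import *
import pickle
P=np.array([0.529,-0.095,0.11])
r.move_to(P,down(-75)); r.dwell(0.1)
cal=calibration('wrist'); im,d=get_image('wrist'); 
print(status.current_tool_pos(),tool_yaw(),status.current_clock())
save('k0',im); pickle.dump(dict(cal=cal,im=im,d=d),open('k0.pkl','wb'))
for q,z in [('knob_centre',.018),('knob_pointer',.018),('knob',0)]:
    for x in place_of(q,'wrist')[:3]: print(q,np.round(x['at'],1),round(x['conf'],2),atz(cal,x['at'],z).round(4))
s=4; c=proj(cal,(.529,-.095,.036)); x0=int(c[0]-90);y0=int(max(0,c[1]-70)); cr=im[y0:y0+140,x0:x0+180]; print('crop',x0,y0,cr.shape)
save('k0c',cv2.resize(cr,None,fx=s,fy=s,interpolation=cv2.INTER_CUBIC))
E
```

```text
[ 0.52959695 -0.09412933  0.11012179] -74.91832863086358 7.5333
knob_centre [328.4 215. ] 0.71 [ 0.5296 -0.099   0.018 ]
knob_centre [333.1 292.6] 0.61 [ 0.4532 -0.1249  0.018 ]
knob_centre [237.6 272. ] 0.58 [ 0.4506 -0.0287  0.018 ]
knob_pointer [335.  312.4] 0.96 [ 0.4321 -0.1328  0.018 ]
knob_pointer [339.6 203.9] 0.81 [ 0.5425 -0.1061  0.018 ]
knob_pointer [229.7 287. ] 0.71 [ 0.4325 -0.0242  0.018 ]
knob [326.3 206.9] 0.8 [ 0.5322 -0.0965  0.    ]
knob [331.5 285.5] 0.72 [ 0.4507 -0.1245  0.    ]
knob [242.1 262.5] 0.72 [ 0.452 -0.028  0.   ]
crop 234 150 (140, 180, 3)
```

View pics/k0c.png

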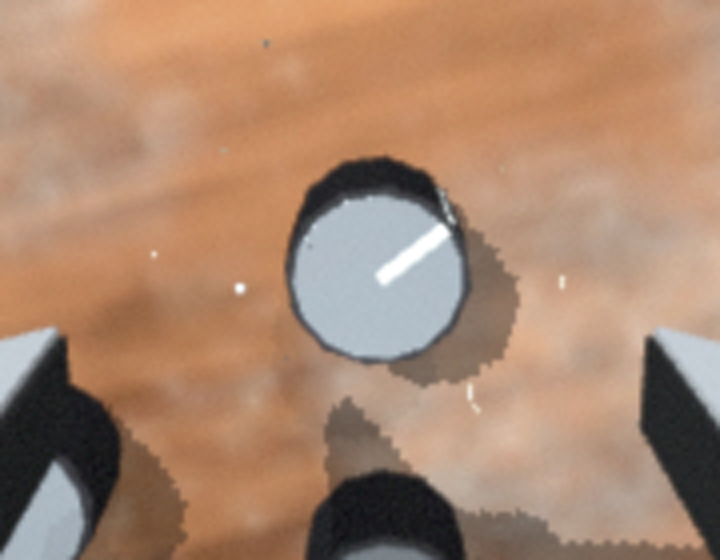

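View pics/k0.png

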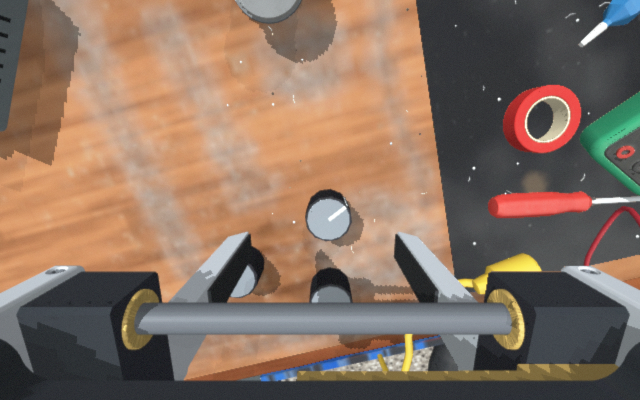

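Wrist view: C is at px (328,216), A at (240,272) and B at (332,288). C is the farthest from the base, so it is the knob to take. Next I'll fit its top disc and pointer.

```bash
python3 - <<'E'
from h import *
import pickle
rec=pickle.load(open('k0.pkl','rb')); cal,im=rec['cal'],rec['im']
x0,y0=234,150
cr=im[y0:y0+110,x0+50:x0+130]; hsv=cv2.cvtColor(cr,cv2.COLOR_RGB2HSV).astype(int)
m=((hsv[...,2]>110)&((hsv[...,1]<60))).astype(np.uint8)
n,l,s,c=cv2.connectedComponentsWithStats(m); k=1+s[1:,4].argmax(); print(s[k],c[k])
cn,_=cv2.findContours((l==k).astype(np.uint8),cv2.RETR_EXTERNAL,cv2.CHAIN_APPROX_NONE)
cn=max(cn,key=len)[:,0]+[x0+50,y0]
W=np.array([atz(cal,u,.036)[:2] for u in cn])
from scipy.optimize import least_squares
f=least_squares(lambda p:np.hypot(W[:,0]-p[0],W[:,1]-p[1])-p[2],[.529,-.097,.02],loss='soft_l1',f_scale=.0005)
print('centre',f.x.round(4))
yy,xx=np.nonzero((hsv[...,2]>222)&(hsv[...,1]<40)&(l==k)); wp=np.c_[xx+x0+50,yy+y0]
Wp=np.array([atz(cal,u,.036)[:2] for u in wp]); mu=Wp.mean(0); ev=np.linalg.eigh(np.cov((Wp-mu).T)); d=ev[1][:,1]; v=mu-f.x[:2]; d=d*np.sign(d@v)
print(len(wp),mu,'axis',np.degrees(np.arctan2(d[1],d[0])),'centre->mean',np.degrees(np.arctan2(v[1],v[0])), ev[0])
for a,b in [((380,280),(448,231))]:
    A=atz(cal,(x0+a[0]/4-.4,y0+a[1]/4-.4),.036);B=atz(cal,(x0+b[0]/4-.4,y0+b[1]/4-.4),.036);print(np.degrees(np.arctan2(*(B-A)[[1,0]])))
E
```

```text
[  23   47   43   51 1457] [44.15991764 69.37611531]
centre [ 0.5304 -0.0982  0.0187]
89 [ 0.53789143 -0.10371835] axis -35.98009464580662 centre->mean -36.248354524830226 [1.17103828e-06 2.78657964e-05]
-37.80010562559994
```

```bash
python3 - <<'E'
from h import *
import pickle
C=np.array([.5304,-.0982]); yaw=-66.3
jaws.grip(0.68)
r.move_to(np.array([*C,.07]),down(yaw))
r.servo_line(np.array([*C,.018]),feed=.08)
print(status.current_tool_pos(),tool_yaw(),status.current_ft_force().round(2) if hasattr(status.current_ft_force(),'round') else status.current_ft_force())
jaws.grip(0.0)
print('w',status.current_gripper_width()*94,status.current_ft_force(),status.current_clock())
r.servo_line(np.array([*C,.10]),feed=.12); r.dwell(.2)
print(status.current_tool_pos(),tool_yaw(),status.current_gripper_width()*94,status.current_ft_force(),status.current_clock())
cal=calibration('wrist'); im,d=get_image('wrist'); pickle.dump(dict(cal=cal,im=im,pos=status.current_tool_pos(),yaw=tool_yaw()),open('g0.pkl','wb'))
c=proj(cal,(C[0],C[1],.12)); x0=int(c[0]-60);y0=int(c[1]-50); cr=im[y0:y0+100,x0:x0+120]; print('crop',x0,y0,cr.shape)
save('g0c',cv2.resize(cr,None,fx=6,fy=6,interpolation=cv2.INTER_CUBIC))
E
```

```text
[ 0.53085774 -0.09833423  0.01840015] -66.30952913273752 [ 0.31 -0.03 -0.3 ]
w 39.62349352725027 [-0.70802252  0.42014484  2.63937837] 9.9167
[ 0.52981486 -0.09804005  0.09909158] -66.30226620334871 39.85804672374393 [ 0.30274706  0.03559304 -0.24653796] 10.95
crop 264 219 (100, 120, 3)
```

View pics/g0c.png

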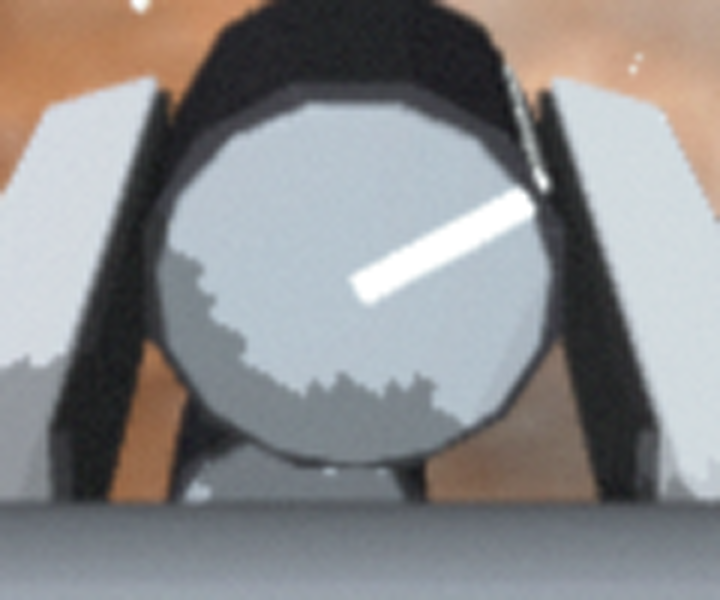

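```bash
python3 - <<'E'
from h import *
import pickle
rec=pickle.load(open('g0.pkl','rb')); cal,im,p,yaw=rec['cal'],rec['im'],rec['pos'],rec['yaw']
z=p[2]+.0176
f=lambda u:atz(cal,(264+u[0]/6-.42,219+u[1]/6-.42),z)
a=np.radians(yaw); ty=np.array([np.cos(a),np.sin(a)]); tz=np.array([np.sin(a),-np.cos(a)])
for n,u in [('top',(355,84)),('bot',(355,463)),('left',(152,272)),('right',(562,272)),('p0',(362,290)),('p1',(530,200))]:
    v=f(u)[:2]-p[:2]; print(n,'ty %.4f tz %.4f'%(v@ty,v@tz))
v=f((530,200))-f((362,290)); print(np.degrees(np.arctan2(v[1],v[0])),yaw+30)
E
```

```text
top ty -0.0005 tz -0.0205
bot ty -0.0005 tz 0.0181
left ty -0.0195 tz -0.0019
right ty 0.0188 tz -0.0020
p0 ty 0.0001 tz -0.0001
p1 ty 0.0156 tz -0.0092
-35.883119999248905 -36.30072208915499
```

```bash
cat >> h.py <<'E'
SEAT=np.array([.5990,.2546])
def st(tag=''):
    p=np.array(status.current_tool_pos()); f=np.array(status.current_ft_force()); t=np.array(status.current_torque())
    print(tag,'p',p.round(4),'yaw %.2f'%tool_yaw(),'F',f.round(2),'T',t.round(3),'t %.2f'%status.current_clock()); return p,f,t
E
python3 - <<'E'
from h import *
r.servo_line(np.array([.5304,-.0982,.16]),feed=.2)
r.move_to(np.array([*SEAT,.14]),down(-66)); r.dwell(.3); st('hover')
r.servo_line(np.array([*SEAT,.107]),feed=.05); r.dwell(.2); p,f0,t=st('above')
for z in (.1045,.103,.102,.101,.100):
    r.servo_line(np.array([*SEAT,z]),feed=.02); p,f,t=st(z)
    if f[2]-f0[2]>3: break
E
```

```text
hover p [0.5993 0.2536 0.1403] yaw -66.08 F [ 0.46 -0.03 -0.7 ] T [-0.004  0.145  0.045] t 13.10
above p [0.5993 0.2547 0.1074] yaw -66.00 F [ 0.24 -0.69 -0.05] T [-0.017  0.097  0.009] t 14.11
0.1045 p [0.5989 0.2546 0.1044] yaw -66.00 F [ 0.07 -0.26 -0.18] T [-0.065  0.189 -0.003] t 14.38
0.103 p [0.5989 0.2546 0.1028] yaw -66.00 F [ 0.39  0.22 -1.16] T [-0.07   0.145 -0.024] t 14.63
0.102 p [0.599  0.2546 0.1019] yaw -66.00 F [ 0.67  0.09 -0.37] T [-0.073  0.151 -0.03 ] t 14.88
0.101 p [0.5992 0.2547 0.1012] yaw -66.00 F [-0.22 -0.19 -0.01] T [-0.019  0.131 -0.001] t 15.13
0.1 p [0.5992 0.2546 0.1002] yaw -66.00 F [ 0.79 -0.67  1.12] T [-0.06   0.128  0.003] t 15.38
```

```bash
cat >> h.py <<'E'
def favg(n=5):
    F=[];T=[]
    for _ in range(n):
        F.append(status.current_ft_force());T.append(status.current_torque()); r.dwell(.02)
    return np.mean(F,0),np.mean(T,0)
E
python3 - <<'E'
from h import *
for z in (.0992,.0985):
    r.servo_line(np.array([*SEAT,z]),feed=.02); F,T=favg(); st(z); print(F.round(2),T.round(3))
    if F[2]>4: break
t0=status.current_clock()
r.servo_line(np.array([*SEAT,z]),down(-64),feed=.02); F,T=favg(); st('rot'); print(F.round(2),T.round(3))
E
```

```text
0.0992 p [0.5992 0.2546 0.0994] yaw -66.00 F [-0.23 -0.21  2.98] T [0.013 0.141 0.003] t 15.72
[0.27 0.11 1.38] [-0.025  0.107 -0.022]
0.0985 p [0.5992 0.2546 0.0987] yaw -66.00 F [ 1.   -0.5   2.32] T [-0.074  0.08   0.008] t 16.05
[0.3  0.05 1.93] [-0.038  0.091 -0.014]
rot p [0.599  0.2546 0.0985] yaw -64.04 F [-0.16  0.95  2.43] T [-0.006  0.16   0.061] t 16.38
[0.09 0.55 2.39] [ 0.016  0.114 -0.014]
```

```bash
python3 - <<'E'
from h import *
z=.0978
r.servo_line(np.array([*SEAT,z]),down(-64),feed=.02); F,T=favg(); print(F.round(2),T.round(3))
for y in np.arange(-62,-25,2):
    r.servo_line(np.array([*SEAT,z]),down(y),feed=.02); F,T=favg(6)
    print(y,np.array(status.current_tool_pos())[2].round(4),F.round(2),T.round(3),'t %.2f'%status.current_clock())
    if F[2]<1.2: 
        F,T=favg(8); print('recheck',F.round(2))
        if F[2]<1.2: print('DROP'); break
E
```

```text
[-0.44  0.68  2.96] [0.029 0.155 0.003]
-62 0.0978 [-0.41  0.93  2.6 ] [0.06  0.251 0.004] t 17.07
-60 0.0977 [-0.32  0.74  2.93] [ 0.1   0.34 -0.  ] t 17.42
-58 0.0977 [-1.55  1.05  2.49] [ 0.095  0.429 -0.002] t 17.77
-56 0.0973 [-0.   -0.5  -0.46] [-0.09   0.112 -0.012] t 18.12
recheck [ 0.2  -0.33 -0.86]
DROP
```

It dropped at pointer −26°, close to the −21° I measured for the flat. I'll centre it slightly within the play, then push it home with the force watched.

```bash
python3 - <<'E'
from h import *
y=-53
r.servo_line(np.array([*SEAT,.0973]),down(y),feed=.02); F,T=favg(); print('centre',F.round(2),T.round(3))
for z in list(np.arange(.0955,.0868,-.0015))+list(np.arange(.0863,.0838,-.0005)):
    r.servo_line(np.array([*SEAT,z]),feed=.02); F,T=favg(4)
    p=np.array(status.current_tool_pos()); print(round(z,4),p.round(4),F.round(2),T.round(3),'t %.2f'%status.current_clock())
    if F[2]>5 or np.hypot(F[0],F[1])>8: print('stop');break
E
```

```text
centre [-0.15 -0.34 -0.64] [-0.049  0.108 -0.012]
0.0955 [0.599  0.2546 0.0954] [ 0.15 -0.16 -0.36] [-0.04   0.093  0.006] t 18.90
0.094 [0.599  0.2546 0.094 ] [ 0.23  0.12 -0.98] [-0.022  0.132 -0.011] t 19.22
0.0925 [0.599  0.2546 0.0924] [ 0.16 -0.08 -0.73] [-0.049  0.114  0.026] t 19.53
0.091 [0.599  0.2546 0.091 ] [ 0.34  0.16 -0.84] [-0.068  0.137 -0.015] t 19.85
0.0895 [0.599  0.2546 0.0894] [-0.15  0.23 -0.28] [-0.065  0.113  0.016] t 20.17
0.088 [0.599  0.2546 0.0879] [ 0.42  0.1  -0.87] [-0.07   0.111 -0.013] t 20.48
0.0863 [0.5989 0.2546 0.0862] [ 0.22 -0.35 -0.67] [-0.077  0.108  0.016] t 20.80
0.0858 [0.599  0.2546 0.0858] [-0.3   0.16 -0.85] [-0.061  0.114  0.015] t 21.12
0.0853 [0.5991 0.2546 0.0853] [ 0.45 -0.19 -0.14] [-0.054  0.104  0.002] t 21.43
0.0848 [0.5991 0.2546 0.0853] [-0.67 -0.55  3.79] [-0.124  0.299  0.003] t 21.75
0.0843 [0.5991 0.2547 0.0853] [-1.88 -0.59  6.49] [-0.184  0.462 -0.02 ] t 22.07
stop
```

```bash
python3 - <<'E'
from h import *
z=.0848
r.servo_line(np.array([*SEAT,z]),feed=.02)
for y in list(np.linspace(-53,51.2,8))[1:]:
    r.servo_line(np.array([*SEAT,z]),down(y),feed=.03); F,T=favg(3)
    print(round(y,1),tool_yaw().round(2),np.array(status.current_tool_pos()).round(4),F.round(2),T.round(3),status.current_gripper_width()*94,'t %.2f'%status.current_clock())
    if F[2]>12 or np.hypot(F[0],F[1])>15: break
E
```

```text
-38.1 -38.21 [0.5996 0.2546 0.0853] [-0.76 -0.25  5.36] [-0.159  0.21   0.007] 39.6691362075041 t 22.77
-23.2 -23.36 [0.5994 0.2549 0.0853] [-1.21 -0.39  5.8 ] [-0.054  0.268 -0.088] 39.76559224931539 t 23.23
-8.3 -8.48 [0.5989 0.2552 0.0853] [-1.36  0.51  5.89] [ 0.029  0.379 -0.098] 39.66536255347125 t 23.69
6.5 6.4 [0.5984 0.2553 0.0853] [-2.16  1.12  6.34] [ 0.129  0.541 -0.08 ] 39.56628875450985 t 24.15
21.4 21.29 [0.5979 0.2554 0.0853] [-3.76  1.57  6.92] [ 0.136  0.704 -0.085] 39.59332038949956 t 24.61
36.3 36.17 [0.5974 0.2553 0.0854] [-4.36  1.31  7.78] [ 0.133  0.852 -0.12 ] 39.709910243896374 t 25.07
51.2 51.07 [0.5969 0.2551 0.0853] [-5.29  0.83  9.11] [ 0.079  0.957 -0.084] 39.42035305670701 t 25.52
```

```bash
cat >> h.py <<'E'
def snap(n,s=4,c3=(.599,.2546,.09)):
    import pickle
    cal=calibration('wrist'); im,d=get_image('wrist'); pickle.dump(dict(cal=cal,im=im,d=d,pos=status.current_tool_pos(),yaw=tool_yaw()),open(n+'.pkl','wb'))
    c=proj(cal,c3); x0=int(c[0]-90);y0=int(max(0,c[1]-75)); cr=im[y0:y0+150,x0:x0+180]; print('crop',x0,y0)
    save(n,cv2.resize(cr,None,fx=s,fy=s,interpolation=cv2.INTER_CUBIC))
E
python3 - <<'E'
from h import *
p=np.array(status.current_tool_pos())
r.servo_line(np.array([p[0],p[1],.0853]),down(51.2),feed=.03); r.dwell(.2); F,T=favg(); st(); print(F.round(2),T.round(3))
snap('t0')
E
```

```text
p [0.5967 0.2551 0.0853] yaw 51.18 F [-1.14 -0.16  4.43] T [-0.061  0.361 -0.212] t 26.06
[-1.99 -0.22  4.33] [-0.078  0.349 -0.127]
crop 231 183
```

View pics/t0.png

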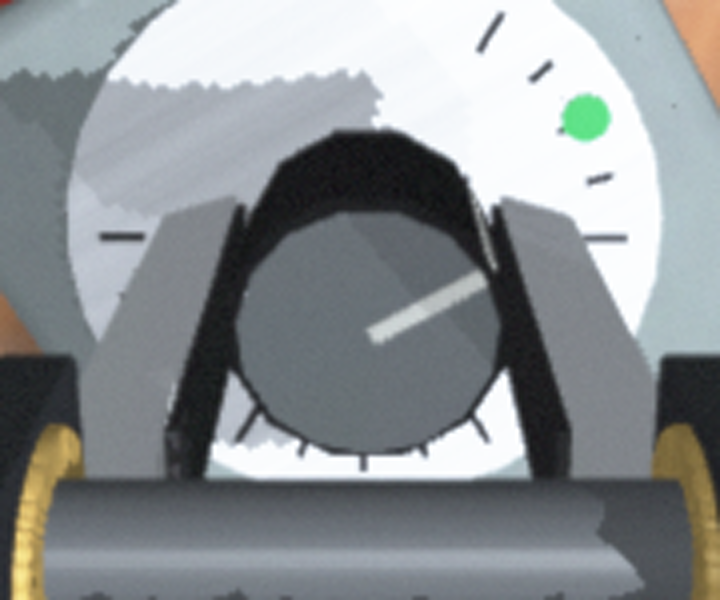

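```bash
python3 - <<'E'
from h import *
jaws.grip(0.7); r.dwell(.1); p,F,T=st('rel')
r.servo_line(np.array([p[0],p[1],.16]),feed=.1); r.dwell(.3); st('up')
snap('t1',c3=(.599,.2546,.08))
cal=calibration('wrist')
for q,z in [('knob_centre',.085),('knob_pointer',.085),('green_dot',.063)]:
    for x in place_of(q,'wrist')[:2]: print(q,np.round(x['at'],1),round(x['conf'],2),atz(cal,x['at'],z).round(4))
E
```

```text
rel p [0.5969 0.2551 0.0853] yaw 51.20 F [0.09 0.49 0.12] T [-0.063 -0.002  0.001] t 26.81
up p [0.5967 0.2551 0.1594] yaw 51.20 F [0.29 0.33 0.2 ] T [-0.002 -0.     0.032] t 28.01
crop 232 143
knob_centre [ 46.3 255.3] 0.56 [0.4701 0.0407 0.085 ]
knob_pointer [ 40.3 241.1] 0.75 [0.4582 0.0476 0.085 ]
knob_pointer [341.2 210.1] 0.57 [0.6026 0.273  0.085 ]
green_dot [359.9 190.1] 0.97 [0.6038 0.2956 0.063 ]
```

View pics/t1.png

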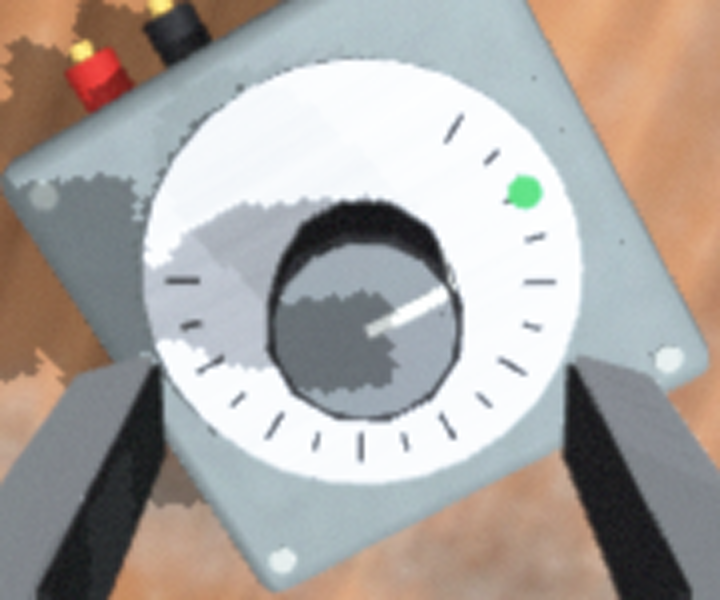

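```bash
python3 - <<'E'
from h import *
import pickle
rec=pickle.load(open('t1.pkl','rb')); cal=rec['cal']
f=lambda u,z:atz(cal,(232+u[0]/4-.4,143+u[1]/4-.4),z)[:2]
ang=lambda v:np.degrees(np.arctan2(v[1],v[0]))
a,b=f((372,331),.103),f((445,292),.103); print('line',a,b,ang(b-a))
print('dot',f((525,192),.063))
top=[f(u,.103) for u in [(366,243),(366,420),(268,325),(462,325)]]; 
print('knob c x-extents',np.round(top,4).tolist(), 'mid', np.mean(top,0))
dial=[f(u,.063) for u in [(361,57),(361,484),(142,275),(582,270)]]; dc=np.mean(dial,0); print('dial',dc,'doty',ang(f((525,192),.063)-dc))
E
```

```text
line [0.59958336 0.25684068] [0.60232626 0.27335842] 80.57165080036924
dot [0.60576075 0.29741297]
knob c x-extents [[0.5846, 0.2673], [0.6138, 0.2438], [0.5855, 0.2413], [0.6099, 0.2718]] mid [0.59845322 0.25606388]
dial [0.59791777 0.25529795] doty 79.4507867606136
```

```bash
python3 - <<'E'
from h import *
import pickle
rec=pickle.load(open('t1.pkl','rb')); cal=rec['cal']; d=rec['d']; T=np.array(cal['pose'])
for u in [(366,350),(420,350),(330,270),(480,350),(420,110)]:
    c,w=int(232+u[0]/4),int(143+u[1]/4); z=np.median(d[w-1:w+2,c-1:c+2]); o,dr=ray(cal,(c,w)); print(u,(o+dr*z).round(4))
im,_=get_image('top'); save('top1',im); ct=calibration('top')
for q in ['solder_reel','tape_red','capacitor','knob_centre']:
    print(q,[(np.round(x['at'],1).tolist(),round(x['conf'],2)) for x in place_of(q,'top')][:4])
E
```

```text
(366, 350) [0.6021 0.2532 0.1023]
(420, 350) [0.6091 0.2621 0.1025]
(330, 270) [0.5844 0.2582 0.1025]
(480, 350) [0.6304 0.2662 0.0619]
(420, 110) [0.5759 0.2905 0.0625]
solder_reel [([355.1, 167.3], 0.62), ([447.9, 186.9], 0.41)]
tape_red [([446.6, 187.4], 0.82), ([354.7, 167.7], 0.39)]
capacitor []
knob_centre [([399.2, 261.9], 0.74), ([363.0, 259.8], 0.49)]
```

View pics/top1.png

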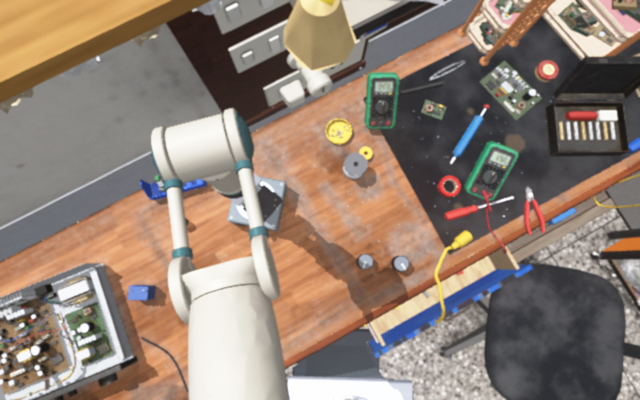

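The top view shows the reel (355,167), the tape (447,187) and the two other knobs (363,260) and (399,262) where they were. The knob's top stands 40 mm above the dial, which means it is home.

```bash
python3 - <<'E'
from h import *
job.close_job(); print(status.current_clock())
E
```

```text
the job is handed in; nothing more can be done
the job is handed in; nothing more can be done
```

The knob is back on the shaft and fully home, with its white pointer at the green dot. I let go of it and handed the job in at about 28 s on the robot's clock.

**What I did:** I took the knob farthest from the base, pressed it on the shaft tip at about 3 N and turned it in 2° steps until it dropped on. It then slid down freely to the bush, where I stopped at about 6.5 N. Turning it to the dot raised the vertical force to about 9 N, under the 20 N limit.

**Last checks:**
- **Seating:** the knob's top stands 40 mm above the dial plate, which matches fully home.
- **Pointing:** the pointer reads 80.6°. The dot's direction reads 79.5° in the same picture and 81.2° in the earlier two views, so it is aligned to within about 1°.
- **Other things:** the reel, the tape and the two look-alike knobs are where they were.

**Disagreed or unconfirmed:**
- **Turning:** the gripper was pushed sideways by about 2 mm while turning the knob to the dot, with side forces up to about 5 N. The knob was probably held slightly off-centre.
- **Detection:** in the last wrist picture the network did not find the fitted knob's centre, so I measured it from the picture myself.
- **Capacitor:** the arm hid where I take it to stand in the final top view, and the network did not find it. The gripper did not go near that spot.

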